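# Lower the tilting carving rest: press its pawl free and push the arm down level

## Robot

A 6-joint arm with a two-finger parallel gripper is mounted at the origin on the work surface. World frame = base frame: x ahead of the robot, y to its left, z up, the work surface at z = 0. Lengths are in m, angles in degrees, forces in N, time in s.
With the tool pointing down it reaches from about 0.4 to 0.825 m from the base axis. Payload 7 kg.
Tool frame: the origin (TCP) lies at the very end of the fingers, on their centre line; the grasp point (between the pads) lies 19 mm behind it (ctrl.pinch_z is the distance from the TCP to the grasp point, in m); z points along the fingers, x is the direction in which the jaws open and shut, and the axes are right-handed (so a half turn about z gives the same grasp; the last joint's range is limited). The gripper opens to 88 mm and grips with 3 to 60 N. Pads are 19 mm wide; open, the fingers measure 130 mm over their backs; the gripper's body (78 mm by 193 mm) begins 47 mm behind the grasp point.
Start: joints at [-49.842, 20.546, 0.682, 0, -70.136, -16.507], TCP at [0.271, -0.618, 0.227] pointing down, gripper open.
Joint ranges: [-176.03, 176.03], [-82.01, 121.73], [-58.28, 71.71], [-173.87, 95.51], [-174.79, -0.11], [-173.66, 173.66]. Speed limits (degrees/s): [136.94, 136.94, 172.46, 180, 180, 180].

## Interface

Orientations are given as [roll, pitch, yaw] about the fixed x, y, z axes, in that order (R = Rz(yaw) Ry(pitch) Rx(roll)).
In Python, from plant import ctrl gives the robot as it stands.
- The arm moves only by the tool carry_out, never from a script. Its argument "increments" is a list of rows, each a list of 7 numbers: the turn, a rotation vector about the world's x, y, z in degrees, then the shift along the world's x, y, z in mm, then the closure, from 0 (fully open) to 1 (shut). In form: [[ax, ay, az, dx, dy, dz, grip], ...]. A call has 1 to 20 rows; each row is the pose to reach, as a shift and turn from the pose commanded when the call began; what a row does not reach only later rows make up. A row lasts 1/8 s, in which the tool goes at most 62.5 mm and 10.7 degrees, less where a joint would pass 70% of its speed; a pose out of reach is approached as far as the arm can. A call with a gripper value outside its range is refused whole. The fingers move at their own pace and stop on an object; the grip force is fixed at half the most. Time passes only in rows, so rows that repeat a pose let the fingers close. It gives the time, the measured TCP pose, the force and the opening at its end, in the units of the state.
- ctrl.get_obs(): the state, without advancing time (a new reading comes with each control period).
- ctrl.snapshot(name): name is "scene" or "top" or "wrist"; returns a dict with "pixels" (384x512x3 uint8, blue, green, red), "intrinsics" (3x3 intrinsics, pixels), "rvec" (rotation vector, rad) and "tvec" (3), from world to camera coordinates, as OpenCV has them; the wrist camera has in their place "hand_eye" (4x4, takes a point from camera to tool coordinates, whose origin is the TCP and whose axes are the tool frame's). Camera axes: x right, y down, z forward; pixel columns grow to the right and rows downward; lengths in m; the calibration is good to about 2 mm. A picture is of the moment at which its call begins: read the wrist's pose just before it. There is no depth.
- ctrl.close_job(): hands the job in, once; it reports no verdict.
Trained networks look in a picture, given as the dict that the camera call returned (one of the last four; its "shot" number tells which), for a name from the list of things; names that differ only in an ending like _2 or _b are one class to them, and where a whole thing is asked for, a point or a joint stands for the part that bears it (a point fixed in the world has none). Each returns a list of dicts, best first, with "confidence" (0 to 1); they miss things now and then, are a little off and sometimes report something else, mostly with a low value. They report only what shows in the picture. A call takes as long as a camera call.
- ctrl.search_frame(picture, label): "centre" ([x, y, z] in m, in world coordinates, good to about 4 mm: the middle of the surface that is visible of it).
- ctrl.outline_of(picture, label): "pixels" (384x512 bool, what is visible of it).
The state is a dict: "clock": time; "joint_pos": joint angles; "qvel": joint speeds; "tau": joint torques, N m; "tool_pos": TCP position; "orientation": TCP orientation; "force": force on the tool from outside, world axes, zero at the start; "moment": the same for the moment, N m; "opening": finger opening in m.
Only numpy, scipy, OpenCV 4.12 (cv2) and the standard library are available. Lean on these libraries where they do the work, as an engineer would, in place of code of your own. Each camera call takes 0.05 s, during which the arm holds its last target. There are 200 camera calls.

## Task

Lay the tilting carving rest level: with a fingertip press the red thumb pad at the end of its side arm so that the brass pawl comes free of the teeth, and, keeping the pad pressed, push the arm steadily down past its teeth until the board is level on its stop. Then let go, so that the pawl springs back into the last notch. Nothing is to be gripped or lifted: do not force or slam the arm, do not raise it, and leave the other pieces on the bench as they are.

Things in the scene. Friction and masses are not known exactly. Their poses are not given: they have to be found in the camera images.
- rest: Cast-iron base plate of the tilting rest, bolted to the bench: 240 (x) x 270 (y) x 14 mm. Origin: centre of its underside, on the bench; x points away from the worker, along the arm seen from above; y left, z up. Yaw up to 0.3 rad. Board and arm hinge on a line along y at x = -85, z = 62 mm. Fixed toothed quadrant upright at y = -108 mm: radius 127 mm about the hinge, top 190 mm above the bench.
- rest_arm (a joint): Tilt (rad) of board and side arm: 0 = level on its stop, the lowest; positive = far end up; starts at about 0.5 to 0.85. Stiff hinge: pawl free, the arm stays put and takes 3 to 7 N at the thumb pad to go down at 20 to 80 mm/s. Teeth every 0.07 rad: pawl engaged, it cannot go down however hard it is pushed, though it would click upwards.
- bar_end (a point): Outer end of the side arm, on its mid line, 300 mm from the hinge. The arm is a straight dark steel bar along the board's right edge, 8 mm wide, 24 mm high, its mid line passing through the hinge line, at base y = -90.5 mm.
- board_edge (a point): Middle of the board's far upper edge, 205 mm from the hinge and 30 mm above the arm's line. The beech board is 172 mm wide, 220 mm long, 18 mm thick; a linden clock front with carved leaves, standing 23 mm proud of the board, is fixed on it and ends 25 mm short of this edge.
- pawl (a joint): Turn (rad) of the brass pawl lever about its pin on the arm's line, 135 mm from the hinge: 0 = nose home between teeth, 0.13 = just clear of the tips, 0.22 = thumb pad fully down on the bar. Spring: 3.5 N at the pad begins to move it, 5.5 N presses it fully. May start a little above 0, nose on a tooth's slope. Let go at any tilt, it drops back into the teeth.
- thumb_pad (a point): Middle of the upper face of the red thumb pad, pressed by the fingertip: 50 mm along the arm, 36 mm wide, a 4.5 mm ridge at each end. Pawl home: 268 mm from the hinge along the arm, 46 mm above its line, base y = -102 mm; fully pressed it sinks 30 mm towards the arm and moves 7 mm outwards. Its face slopes 0.17 rad down outwards relative to the arm. Clear above.
- cuckoo: Bystander: pale linden cuckoo bird on a walnut foot 56 x 34 mm, 70 mm tall, 100 mm long, 60 g. Origin: centre of its underside; beak along +x.
- cone_a: Bystander: cast-iron pinecone weight painted dull bronze, lying on its side, 140 mm long along x, 50 mm thick, 0.3 kg. Origin: on the bench under its middle.
- cone_b: Bystander: the second, like pinecone weight, lying. Origin: on the bench under its middle.
- leaf_bob: Bystander: walnut leaf-shaped pendulum bob lying flat, 92 x 66 mm, 10 mm thick. Origin: centre of its underside, tip along +x.
- mallet: Bystander: boxwood carver's mallet standing upright on its head, head 80 mm in diameter and 100 mm tall, handle above it to 225 mm. Origin: centre of its underside.
- gouge: Bystander: carving gouge lying on the bench, 250 mm long along x, walnut handle 22 mm thick, steel blade towards +x. Origin: on the bench, under the ferrule.

How it is judged:
By the outcome, as a careful person would: the job done as asked, in the order asked, and still so for the second after the job is handed in, with the robot touching nothing.
It also fails if it takes over 40 s, if anything falls off the work surface, if the arm or the gripper's body presses on something with over 40 N, if the wrist force passes 120 N, or if a joint passes its speed limit or range.

## Working session

There is one attempt and no reset: what is moved stays moved. The work goes in short steps, Python scripts to look and compute and a tool call to move; the robot and the scene stay as the last step left them, time stands still between calls to the robot, and variables do not carry over. Pictures are saved under pics/ and viewed, about 8 in all and at most 12, crops included, and the job is handed in when it is done.

Besides the shell and the picture viewer there is one more tool, called after "Request:" as name(argument=value, ...) on one line, values as JSON. carry_out: Moves the arm, as the interface text tells. Its arguments: {"type":"object","properties":{"increments":{"type":"array"}},"required":["increments"]}

```bash
mkdir -p pics; cat > h.py <<'E'
import numpy as np, cv2
from plant import ctrl
def proj(s,P):
    return cv2.projectPoints(np.float64(P).reshape(-1,1,3),np.float64(s["rvec"]),np.float64(s["tvec"]),np.float64(s["intrinsics"]),None)[0].reshape(-1,2)
E
python3 - <<'E'
from h import *
o=ctrl.get_obs();print({k:np.round(o[k],3) for k in("clock","tool_pos","orientation","force","opening")})
ims=[]
for n in("scene","top"):
    s=ctrl.snapshot(n);cv2.imwrite(f"pics/{n}0.png",s["pixels"])
    for l in("rest","rest_arm","bar_end","board_edge","pawl","thumb_pad","cuckoo","cone_a","leaf_bob","mallet","gouge"):
        r=ctrl.search_frame(s,l)
        print(n,l,[(np.round(q["centre"],3).tolist(),round(q["confidence"],2)) for q in r[:3]])
E
```

```text
{'clock': np.float64(0.0), 'tool_pos': array([ 0.271, -0.618,  0.226]), 'orientation': array([-1.79991e+02, -9.70000e-02,  1.13644e+02]), 'force': array([-0.22 ,  0.339, -1.483]), 'opening': np.float64(0.088)}
scene rest [([0.466, 0.009, 0.026], 0.95), ([0.528, -0.258, 0.007], 0.48)]
scene rest_arm [([0.477, 0.008, 0.187], 0.83), ([0.529, -0.109, 0.25], 0.33)]
scene bar_end [([0.473, 0.006, 0.187], 0.75)]
scene board_edge []
scene pawl [([0.529, -0.114, 0.25], 0.63), ([0.463, 0.009, 0.027], 0.33)]
scene thumb_pad [([0.594, -0.495, 0.016], 0.71), ([0.528, -0.111, 0.253], 0.47)]
scene cuckoo [([0.465, 0.277, 0.046], 0.67)]
scene cone_a [([0.715, 0.104, 0.042], 0.86), ([0.421, -0.516, 0.033], 0.59)]
scene leaf_bob [([0.531, -0.257, 0.006], 0.78)]
scene mallet [([0.484, 0.549, 0.099], 0.88)]
scene gouge [([0.59, -0.492, 0.017], 0.62), ([0.718, 0.101, 0.042], 0.62)]
top rest [([0.424, -0.014, 0.14], 0.69)]
top rest_arm [([0.419, -0.021, 0.169], 0.79)]
top bar_end [([0.418, -0.024, 0.17], 0.76)]
top board_edge [([0.425, -0.023, 0.17], 0.66)]
top pawl [([0.527, -0.116, 0.256], 0.5), ([0.45, 0.272, 0.048], 0.17)]
top thumb_pad [([0.53, -0.109, 0.249], 0.74)]
top cuckoo [([0.451, 0.271, 0.049], 0.44)]
top cone_a [([0.697, 0.091, 0.041], 0.47)]
top leaf_bob [([0.524, -0.263, 0.01], 0.53)]
top mallet [([0.459, 0.533, 0.102], 0.92)]
top gouge [([0.586, -0.488, 0.023], 0.56)]
```

View pics/scene0.png

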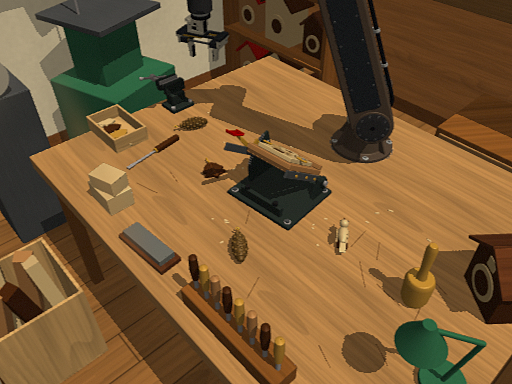

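View pics/top0.png

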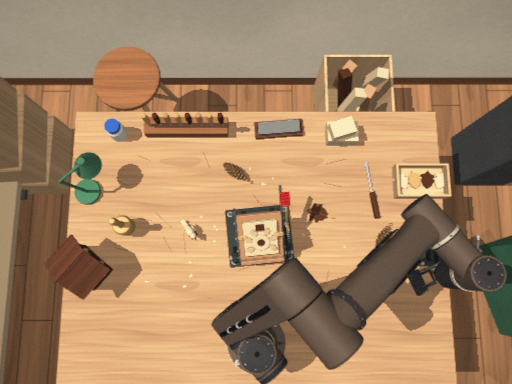

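Scene view: the rest is at (280,185), with its red pad at (235,132). Top view: the base plate is at (259,236), the pad at (285,199). The networks put the pad at about (0.53,-0.11,0.25). I'll fit pose and tilt from zoomed crops.

```bash
python3 - <<'E'
from h import *
a=cv2.imread("pics/scene0.png")[115:235,215:335];b=cv2.imread("pics/top0.png")[180:280,215:305]
a=cv2.resize(a,(400,400),interpolation=2);b=cv2.resize(b,(396,440),interpolation=2)[:400]
cv2.imwrite("pics/m.png",np.hstack([cv2.resize(a,(400,400)),b]))
for n in("scene","top"):
    im=cv2.imread(f"pics/{n}0.png").astype(int);m=((im[...,2]>130)&(im[...,1]<50)&(im[...,0]<60)).astype(np.uint8)
    k,l,st,c=cv2.connectedComponentsWithStats(m)
    print(n,[(c[i].round(1).tolist(),st[i].tolist()) for i in range(1,k) if st[i][4]>15])
E
```

```text
scene [([236.0, 132.7], [230, 130, 14, 5, 26])]
top [([284.4, 198.3], [280, 192, 9, 13, 93])]
```

View pics/m.png

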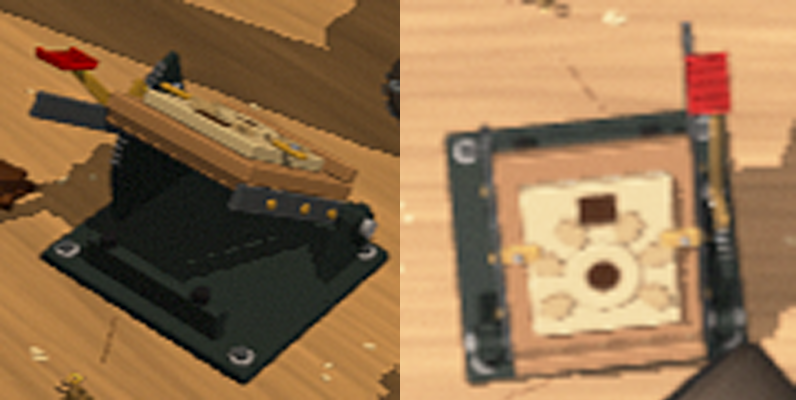

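Left crop: plate corners at scene pixels (288,230), (228,192), (331,191), and the bar end at (224.6,146.5). Right crop: plate corners at top pixels (225.7,210.2), (230.7,267) and bar end at (279.8,185.5). I'll fit the model to these.

```bash
cat >> h.py <<'E'
def model(p):
    x,y,yaw,th,pw=p;c,s=np.cos(yaw),np.sin(yaw)
    W=lambda b:np.array([x+c*b[0]-s*b[1],y+s*b[0]+c*b[1],b[2]])
    A=lambda u,v,yb:W([-.085+u*np.cos(th)-v*np.sin(th),yb,.062+u*np.sin(th)+v*np.cos(th)])
    f=pw/.22
    return W,A,A(.268+.007*f,.046-.03*f,-.102)
E
cat > fit.py <<'E'
from h import *
from scipy.optimize import least_squares
S=ctrl.snapshot("scene");T=ctrl.snapshot("top")
def res(p):
    W,A,pad=model(p)
    C=lambda i,j:W([i*.12,j*.135,.014])
    a=proj(S,[C(1,1),C(1,-1),C(-1,1),A(.3,0,-.0905),pad])-[[288.2,229.6],[227.6,192.4],[331.1,191.5],[224.6,146.5],[236,132.7]]
    b=proj(T,[C(1,1),C(-1,1),A(.3,0.012,-.0905),pad,A(.205,.03,0)])-[[225.7,210.2],[230.7,267],[279.8,185.5],[284.4,198.3],[258.9,212.3]]
    return np.r_[a,b].ravel()
r=least_squares(lambda p:np.r_[res(p),(p[4]-.01)/.02],[.42,0,0.1,.6,0.01],loss='soft_l1')
print(r.x.round(4));print(res(r.x).reshape(-1,2).round(1).tolist())
print("pad",model(r.x)[2],"hinge",model(r.x)[1](0,0,-.102))
E
python3 fit.py
```

```text
[ 0.4371 -0.0137  0.1167  0.6539 -0.0016]
[[-0.3, 0.1], [-2.2, -0.7], [0.0, -0.7], [0.3, 0.2], [-1.8, -0.0], [-1.6, -0.3], [-0.5, -0.0], [-0.1, 1.1], [0.1, -0.3], [-0.8, 1.6]]
pad [ 0.54790235 -0.10342776  0.26167765] hinge [ 0.36459942 -0.12491254  0.062     ]
```

Request:
carry_out(increments=[[0,0,0,0,0,60,1],[0,0,-3,30,50,120,1],[0,0,-6,60,100,170,1],[0,0,-9,90,150,174,1],[0,0,-12,115,200,174,1],[0,0,-15,140,250,174,1],[0,0,-17,165,300,174,1],[0,0,-17,190,350,174,1],[0,0,-17,215,400,174,1],[0,0,-17,240,450,174,1],[0,0,-17,255,485,174,1],[0,0,-17,260,500,174,1],[0,0,-17,260,500,174,1],[0,0,-17,260,500,174,1]])

```text
clock: 3.05
tool_pos: [0.5304, -0.119, 0.4007]
orientation: [180.0, 0.0, 96.6]
force: [-0.6, -0.3, -0.8]
opening: 0.0006
```

```bash
python3 - <<'E'
from h import *
from scipy.spatial.transform import Rotation as Ro
o=ctrl.get_obs();s=ctrl.snapshot("wrist");cv2.imwrite("pics/w1.png",s["pixels"])
print(o["clock"],o["tool_pos"],o["orientation"],o["force"],o["joint_pos"])
np.savez("w1.npz",K=s["intrinsics"],he=s["hand_eye"],p=o["tool_pos"],R=Ro.from_euler("xyz",o["orientation"],degrees=True).as_matrix())
print(np.round(s["hand_eye"],3))
print([(np.round(q["centre"],4).tolist(),round(q["confidence"],2)) for q in ctrl.search_frame(s,"thumb_pad")])
P={}
for n,px in(("scene",(236,132.7)),("top",(284.4,198.3))):
    q=ctrl.snapshot(n);Rm=cv2.Rodrigues(np.float64(q["rvec"]))[0]
    P[n]=(np.float64(q["intrinsics"])@np.c_[Rm,np.float64(q["tvec"]).ravel()],px)
X=cv2.triangulatePoints(P["scene"][0],P["top"][0],np.float64([P["scene"][1]]).T,np.float64([P["top"][1]]).T);print("tri",(X[:3]/X[3]).ravel())
im=s["pixels"].astype(int);m=((im[...,2]>110)&(im[...,1]<50)&(im[...,0]<60)).astype(np.uint8)
k,l,st,c=cv2.connectedComponentsWithStats(m);print([(c[i].round(1).tolist(),st[i].tolist()) for i in range(1,k) if st[i][4]>50])
E
```

```text
3.05 [ 0.53042661 -0.11904958  0.40070817] [1.79997828e+02 1.14746083e-02 9.66185267e+01] [-0.59350431 -0.27908549 -0.84115708] [ 8.01846422e+00  4.33277912e+00  1.86393542e+00  1.15349689e-02
 -8.75292654e+01 -9.14004344e+01]
[[ 1.    -0.     0.001  0.   ]
 [-0.     0.96   0.281 -0.076]
 [-0.001 -0.281  0.96  -0.158]
 [ 0.     0.     0.     1.   ]]
[([0.5373, -0.1122, 0.2527], 0.93)]
tri [ 0.54520641 -0.10135963  0.26183755]
[([273.3, 201.2], [256, 175, 35, 53, 1778])]
```

View pics/w1.png

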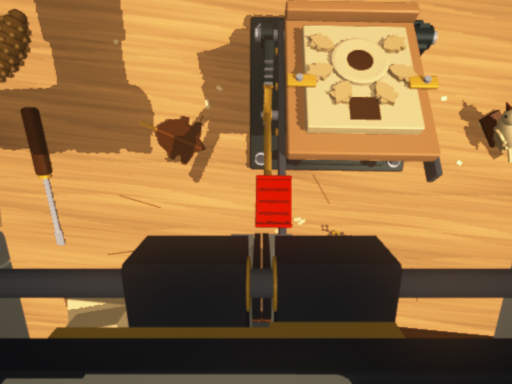

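Wrist view: pad spans (256..291, 175..227), plate corners are at (251,168), (250,17) and (402,169), and the closed fingers are at (262,300). I'll add these to the fit.

```bash
cat > fit2.py <<'E'
from h import *
from scipy.optimize import least_squares
S=ctrl.snapshot("scene");T=ctrl.snapshot("top");w=np.load("w1.npz")
M=np.eye(4);M[:3,:3]=w["R"];M[:3,3]=w["p"];Mi=np.linalg.inv(M@w["he"])
wp=lambda P:cv2.projectPoints(np.float64(P).reshape(-1,1,3),cv2.Rodrigues(Mi[:3,:3])[0],Mi[:3,3],w["K"],None)[0].reshape(-1,2)
def res(p):
    W,A,pad=model(p);C=lambda i,j:W([i*.12,j*.135,.014])
    a=proj(S,[C(1,1),C(-1,1),A(.3,0,-.0905),pad])-[[288.2,229.6],[331.1,191.5],[224.6,146.5],[236,132.7]]
    b=proj(T,[C(1,1),C(-1,1),A(.3,0.012,-.0905),pad])-[[225.7,210.2],[230.7,267],[279.8,185.5],[284.4,198.3]]
    e=lambda d,y:A(.268+d*np.cos(.17),.046-d*np.sin(.17),y)
    c=wp([C(1,-1),C(-1,-1),C(1,1),e(-.025,-.102),e(.025,-.102),e(0,-.12),e(0,-.084)])-[[250.5,167.5],[250,17],[402,169],[274,175.5],[273.5,227.5],[257,201],[290.5,201]]
    return np.r_[a,b,c].ravel()
r=least_squares(lambda p:np.r_[res(p),(p[4]-.01)/.01],[.42,0,0.1,.6,0.01],loss='soft_l1')
print(r.x.round(4));print(res(r.x).reshape(-1,2).round(1).tolist())
W,A,pad=model(r.x);print("pad",pad,"hinge",A(0,0,-.102),"normdeg",np.degrees(r.x[3]-.17));np.save("p.npy",r.x)
X=np.linalg.inv(w["K"])@[273.4,201.3,1];M2=M@w["he"];d=M2[:3,:3]@X
for z in(.25,.255,.26):print("ray",M2[:3,3]+d*(z-M2[2,3])/d[2])
E
python3 fit2.py
```

```text
[ 0.4329 -0.0135  0.1027  0.6436  0.0083]
[[-0.1, -0.5], [1.0, -0.8], [0.9, 0.1], [-1.4, 0.3], [-1.3, 0.3], [-1.0, 0.6], [0.3, 2.1], [0.3, 0.5], [-1.3, 2.3], [-0.4, -0.7], [1.1, 2.7], [-0.1, 1.1], [0.2, -1.2], [-1.4, -0.1], [1.4, 0.3]]
pad [ 0.54543634 -0.104484    0.25887452] hinge [ 0.358757   -0.12372299  0.062     ] normdeg 27.13683120896536
ray [ 0.54767756 -0.10416927  0.25      ]
ray [ 0.54617842 -0.10454993  0.255     ]
ray [ 0.54467928 -0.10493059  0.26      ]
```

```bash
cat > plan.py <<'E'
from h import *
from scipy.spatial.transform import Rotation as Ro
p=np.load("p.npy");yaw,th0=p[2],p[3]
def tcp(th,f,a,back=0):
    """fingertip on pad at tilt th, press fraction f; tool leaning a rad, 'back' m off along the tool"""
    q=p.copy();q[3]=th;q[4]=.22*f
    z=np.array([np.sin(a)*np.cos(yaw),np.sin(a)*np.sin(yaw),-np.cos(a)])
    return model(q)[2]-back*z
def rot(a):return Ro.from_rotvec(-a*np.array([-np.sin(yaw),np.cos(yaw),0]))*Ro.from_euler("xyz",[180,0,90+np.degrees(yaw)],degrees=True)
def rows(start,tg):
    P0,R0=start
    for P,R in tg:
        print(np.r_[(R*R0.inv()).as_rotvec(degrees=True).round(1),((P-P0)*1000).round(1),1].tolist())
E
python3 - <<'E'
from plan import *
o=ctrl.get_obs();st=(np.array(o["tool_pos"]),Ro.from_euler("xyz",o["orientation"],degrees=True))
d=np.radians
pre=(tcp(th0,0,d(22),.025),rot(d(22)))
rows(st,[pre])
print("press from pre")
T=[(tcp(th0,f,d(22-8*max(f,0)),-f*.0 if f>=0 else .0),rot(d(22-8*f))) for f in(0,.25,.5,.75,1)]
rows(pre,T)
print("sweep from f=1")
rows(T[-1],[(tcp(th0*(1-k),1,d(14-32*k)),rot(d(14-32*k))) for k in np.linspace(0,1,11)])
E
```

```text
[2.4, -21.9, -0.7, 4.7, 13.4, -117.9, 1.0]
press from pre
[0.0, 0.0, 0.0, 9.3, 1.0, -23.2, 1.0]
[-0.2, 2.0, -0.0, 15.2, 1.6, -28.1, 1.0]
[-0.4, 4.0, -0.0, 21.1, 2.2, -33.1, 1.0]
[-0.6, 6.0, -0.0, 26.9, 2.8, -38.0, 1.0]
[-0.8, 8.0, 0.0, 32.8, 3.4, -43.0, 1.0]
sweep from f=1
[0.0, 0.0, 0.0, 0.0, 0.0, 0.0, 1.0]
[-0.3, 3.2, 0.0, 10.9, 1.1, -13.9, 1.0]
[-0.7, 6.4, -0.0, 21.0, 2.2, -28.5, 1.0]
[-1.0, 9.5, -0.0, 30.1, 3.1, -43.7, 1.0]
[-1.3, 12.7, -0.0, 38.1, 3.9, -59.4, 1.0]
[-1.6, 15.9, -0.0, 45.2, 4.7, -75.7, 1.0]
[-2.0, 19.1, 0.0, 51.2, 5.3, -92.3, 1.0]
[-2.3, 22.3, 0.0, 56.1, 5.8, -109.4, 1.0]
[-2.6, 25.5, 0.0, 60.0, 6.2, -126.7, 1.0]
[-3.0, 28.6, -0.0, 62.7, 6.5, -144.2, 1.0]
[-3.3, 31.8, 0.0, 64.3, 6.6, -161.8, 1.0]
```

Request:
carry_out(increments=[[0.6,-5,0,1,3,-20,1],[1.2,-10,0,2,6,-45,1],[1.8,-16,-0.5,3,9,-75,1],[2.4,-22,-0.7,4,13,-100,1],[2.4,-22,-0.7,4.7,13.4,-112,1],[2.4,-22,-0.7,4.7,13.4,-118,1],[2.4,-22,-0.7,4.7,13.4,-118,1],[2.4,-22,-0.7,4.7,13.4,-118,1]])

```text
clock: 4.35
tool_pos: [0.5365, -0.1049, 0.2833]
orientation: [157.8, 0.0, 95.9]
force: [-0.2, 0.6, -0.3]
opening: 0.0004
```

```bash
python3 - <<'E'
from h import *
s=ctrl.snapshot("wrist");t=ctrl.snapshot("scene")
a=cv2.resize(s["pixels"][120:360,160:400],(400,400));b=cv2.resize(t["pixels"][90:190,190:290],(400,400),interpolation=2)
cv2.imwrite("pics/w2.png",np.hstack([a,b]));o=ctrl.get_obs();print(o["tool_pos"],o["orientation"],o["force"])
E
```

```text
[ 0.53613859 -0.10487025  0.28306836] [1.57849769e+02 3.27723247e-02 9.59359559e+01] [-0.16245472  0.44403369  0.27795637]
```

View pics/w2.png

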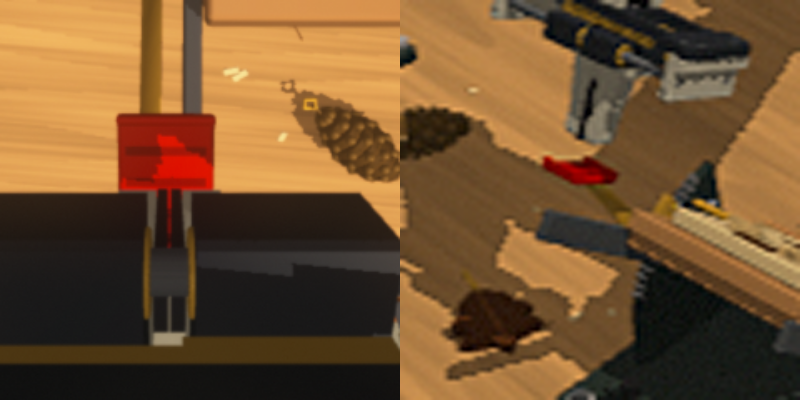

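The closed fingertips (left crop, x≈170) line up with the red pad (118–214). In the right crop the tip is just above the pad at (590,150). Next I'll touch and start pressing.

Request:
carry_out(increments=[[0,0,0,3,0.3,-8,1],[0,0,0,6,0.6,-16,1],[0,0,0,9.3,1,-23,1],[-0.1,1,0,12,1.3,-25.5,1],[-0.2,2,0,15,1.6,-28,1],[-0.2,2,0,15,1.6,-28,1],[-0.2,2,0,15,1.6,-28,1]])

```text
clock: 5.32
tool_pos: [0.5503, -0.1033, 0.2544]
orientation: [159.9, 0.0, 95.9]
force: [-1.3, 0.0, 1.8]
opening: 0.0003
```

Request:
carry_out(increments=[[-0.1,1,0,3,0.3,-2.5,1],[-0.2,2,0,6,0.6,-5,1],[-0.2,2,0,6,0.6,-5,1],[-0.2,2,0,6,0.6,-5,1]])

```text
clock: 5.82
tool_pos: [0.5566, -0.1027, 0.2494]
orientation: [161.9, 0.0, 95.9]
force: [-2.2, -0.1, 1.9]
opening: 0.0003
```

```bash
python3 - <<'E'
from h import *
s=ctrl.snapshot("wrist");t=ctrl.snapshot("scene")
a=cv2.resize(s["pixels"][120:360,160:400],(400,400));b=cv2.resize(t["pixels"][90:190,190:290],(400,400),interpolation=2)
cv2.imwrite("pics/w3.png",np.hstack([a,b]));o=ctrl.get_obs();print(o["tool_pos"],o["orientation"],o["force"])
E
```

```text
[ 0.55643759 -0.10270461  0.2495669 ] [1.61881584e+02 1.14871377e-02 9.59384039e+01] [-1.30847435 -0.46306685  1.86182072]
```

View pics/w3.png

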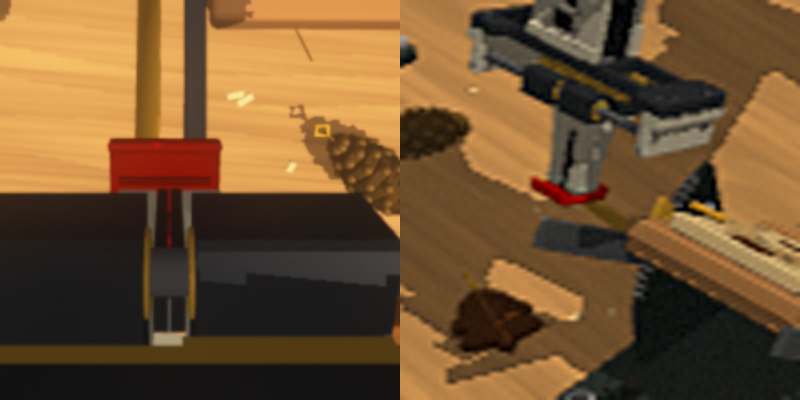

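The pad has sunk under the centred fingertip (scene crop (570,190), previously 170) and the arm has not moved. Next come the full press and the sweep, planned as continuous rows.

```bash
python3 - <<'E'
from plan import *
d=np.radians
pt=lambda th,f=1:(tcp(th,f,d(14-32*(1-th/th0)),-.002),rot(d(14-32*(1-th/th0))))
start=(tcp(th0,.5,d(18)),rot(d(18)))
ths=list(th0-.0285*np.arange(1,19))
print("A");mid=(tcp(th0,.8,d(16),-.001),rot(d(16)))
rows(start,[mid,pt(th0)]+[pt(t) for t in ths])
print("B");t=ths[-1];print(t)
rows(pt(t),[pt(x) for x in (t-.0285,t-.057,t-.083,t-.105,0.005,0,-.006)])
E
```

```text
A
[-0.2, 2.0, 0.0, 7.3, 0.8, -6.9, 1.0]
[-0.4, 4.0, 0.0, 12.2, 1.3, -11.8, 1.0]
[-0.6, 5.4, 0.0, 17.1, 1.8, -17.9, 1.0]
[-0.7, 6.8, -0.0, 21.9, 2.3, -24.1, 1.0]
[-0.8, 8.2, -0.0, 26.4, 2.7, -30.5, 1.0]
[-1.0, 9.6, 0.0, 30.8, 3.2, -37.0, 1.0]
[-1.1, 11.0, 0.0, 35.0, 3.6, -43.6, 1.0]
[-1.3, 12.4, 0.0, 39.0, 4.0, -50.3, 1.0]
[-1.4, 13.8, 0.0, 42.8, 4.4, -57.1, 1.0]
[-1.6, 15.3, 0.0, 46.4, 4.8, -64.1, 1.0]
[-1.7, 16.7, 0.0, 49.8, 5.1, -71.1, 1.0]
[-1.9, 18.1, -0.0, 53.0, 5.5, -78.2, 1.0]
[-2.0, 19.5, 0.0, 56.0, 5.8, -85.4, 1.0]
[-2.2, 20.9, -0.0, 58.8, 6.1, -92.7, 1.0]
[-2.3, 22.3, 0.0, 61.4, 6.3, -100.1, 1.0]
[-2.4, 23.7, 0.0, 63.8, 6.6, -107.6, 1.0]
[-2.6, 25.1, 0.0, 66.0, 6.8, -115.1, 1.0]
[-2.7, 26.5, 0.0, 68.0, 7.0, -122.7, 1.0]
[-2.9, 27.9, -0.0, 69.7, 7.2, -130.3, 1.0]
[-3.0, 29.3, -0.0, 71.2, 7.3, -138.0, 1.0]
B
0.13062705315439893
[-0.1, 1.4, -0.0, 1.3, 0.1, -7.7, 1.0]
[-0.3, 2.8, -0.0, 2.4, 0.2, -15.5, 1.0]
[-0.4, 4.1, -0.0, 3.2, 0.3, -22.6, 1.0]
[-0.5, 5.2, 0.0, 3.7, 0.4, -28.6, 1.0]
[-0.6, 6.2, 0.0, 4.1, 0.4, -34.3, 1.0]
[-0.7, 6.5, 0.0, 4.2, 0.4, -35.6, 1.0]
[-0.7, 6.8, 0.0, 4.3, 0.4, -37.3, 1.0]
```

Request:
carry_out(increments=[[-0.2,2,0,7,0.8,-7,1],[-0.4,4,0,12,1.3,-12,1],[-0.6,5.4,0,17,1.8,-18,1],[-0.7,6.8,0,22,2.3,-24,1],[-0.8,8.2,0,26.5,2.7,-30.5,1],[-1,9.6,0,31,3.2,-37,1],[-1.1,11,0,35,3.6,-43.5,1],[-1.3,12.4,0,39,4,-50.5,1],[-1.4,13.8,0,43,4.4,-57,1],[-1.6,15.3,0,46.5,4.8,-64,1],[-1.7,16.7,0,50,5.1,-71,1],[-1.9,18.1,0,53,5.5,-78,1],[-2,19.5,0,56,5.8,-85.5,1],[-2.2,20.9,0,59,6.1,-93,1],[-2.3,22.3,0,61.5,6.3,-100,1],[-2.4,23.7,0,64,6.6,-107.5,1],[-2.6,25.1,0,66,6.8,-115,1],[-2.7,26.5,0,68,7,-122.5,1],[-2.9,27.9,0,69.7,7.2,-130.5,1],[-3,29.3,0,71,7.3,-138,1]])

```text
clock: 8.43
tool_pos: [0.6275, -0.0954, 0.1109]
orientation: [-168.6, -0.0, 95.9]
force: [-0.0, -2.6, 3.9]
opening: 0.0005
```

Request:
carry_out(increments=[[-0.1,1.4,0,1.3,0.1,-8,1],[-0.3,2.8,0,2.4,0.2,-16,1],[-0.4,4.1,0,3.2,0.3,-23.5,1],[-0.5,5.2,0,3.7,0.4,-30,1],[-0.6,6.2,0,4.1,0.4,-34.5,1],[-0.7,6.5,0,4.2,0.4,-36,1],[-0.7,6.8,0,4.3,0.4,-37,1]])

```text
clock: 9.3
tool_pos: [0.6322, -0.095, 0.0773]
orientation: [-161.8, 0.0, 96.0]
force: [-3.1, 1.3, 22.1]
opening: 0.0004
```

```bash
python3 - <<'E'
from h import *
o=ctrl.get_obs();print(o["clock"],o["tool_pos"],o["force"])
t=ctrl.snapshot("scene");cv2.imwrite("pics/s4.png",cv2.resize(t["pixels"][100:250,190:350],(640,600),interpolation=2))
E
```

```text
9.3 [ 0.63215503 -0.09496133  0.07734361] [-3.11288437  1.31716259 22.09672086]
```

View pics/s4.png

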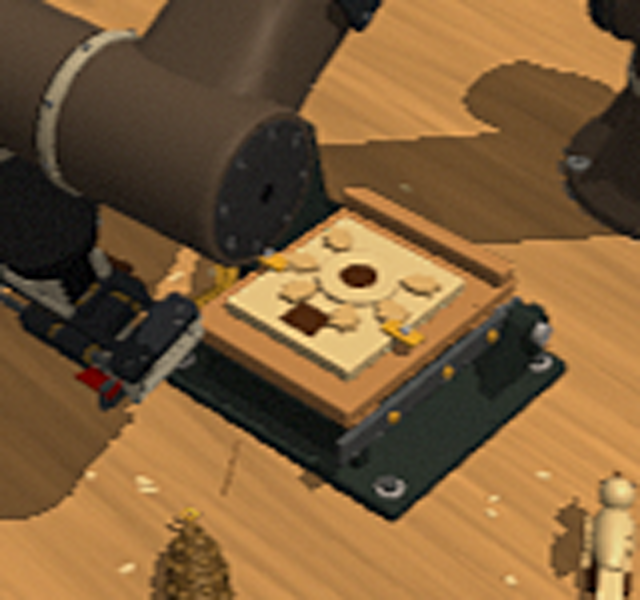

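Board is level: the tip is at z=77 mm (78 expected for level and fully pressed) and the force rose on the stop. I'll let the pad rise under the finger, then withdraw.

Request:
carry_out(increments=[[0,0,0,0,0,3,1],[0,0,0,-1,0,9,1],[0,0,0,-3,-0.3,16,1],[0,0,0,-5,-0.5,24,1],[0,0,0,-6,-0.6,33,1],[0,0,0,-4,-0.6,45,1],[0,0,0,0,0,65,1],[0,0,0,5,0,95,1],[0,4,0,5,-20,135,1],[0,8,0,5,-60,170,1],[0,8,0,0,-110,185,1],[0,8,0,-10,-150,185,1],[0,8,0,-20,-180,185,1],[0,8,0,-20,-180,185,1]])

```text
clock: 11.1
tool_pos: [0.61, -0.2768, 0.2591]
orientation: [-153.7, -0.9, 95.7]
force: [-0.5, -0.7, 0.6]
opening: 0.0003
```

```bash
python3 - <<'E'
from h import *
o=ctrl.get_obs();print(o["clock"],o["tool_pos"],o["force"])
t=ctrl.snapshot("scene");u=ctrl.snapshot("top");p=np.load("p.npy");p[3]=0;a=t["pixels"].copy();b=u["pixels"].copy()
for f in(0,.22):
    p[4]=f;W,A,pad=model(p)
    print(f,proj(t,[pad,A(.3,0,-.0905),A(.205,.03,0)]).round(1).tolist(),proj(u,[pad,A(.3,.012,-.0905)]).round(1).tolist())
for n,s in(("scene",t),("top",u)):
    im=s["pixels"].astype(int);m=((im[...,2]>110)&(im[...,1]<50)&(im[...,0]<60)).astype(np.uint8)
    k,l,st,c=cv2.connectedComponentsWithStats(m);print(n,[(c[i].round(1).tolist(),st[i][4]) for i in range(1,k) if st[i][4]>15])
cv2.imwrite("pics/s5.png",np.hstack([cv2.resize(a[110:235,200:325],(400,400),interpolation=2),cv2.resize(b[160:280,205:325],(400,400),interpolation=2)]))
E
```

```text
11.1 [ 0.61002646 -0.27681785  0.25906063] [-0.53517865 -0.73277667  0.58487356]
0 [[218.6, 183.2], [214.8, 200.6], [255.9, 191.4]] [[279.7, 185.8], [275.5, 180.2]]
0.22 [[217.6, 191.4], [214.8, 200.6], [255.9, 191.4]] [[279.0, 185.6], [275.5, 180.2]]
scene [([219.1, 182.5], np.int32(128))]
top []
```

View pics/s5.png

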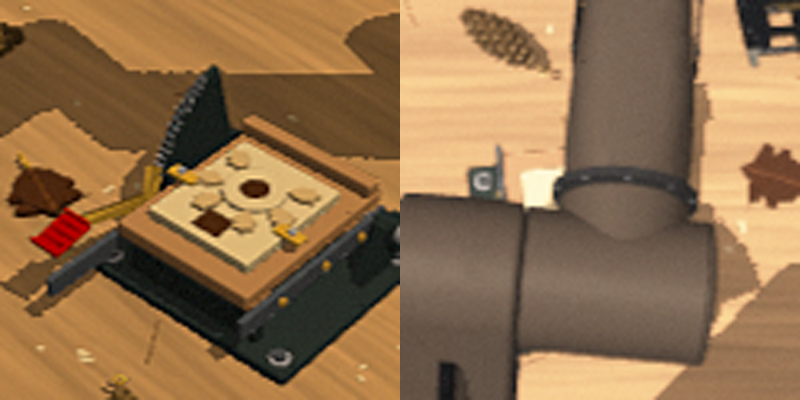

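The pad centroid is at (219.1,182.5), against a prediction of (218.6,183.2) for level with the pawl home (pressed would be 191). The bar end is at about (215,199–200), as predicted. The robot is clear and the bystanders in view look undisturbed, so I'm handing in.

```bash
python3 -c "
from plant import ctrl
print(ctrl.close_job())"
```

```text
the job is handed in; nothing more can be done
None
```

The carving rest is level on its stop with the pawl back in the last notch, and I handed the job in at about 11 s of the 40 s allowed.

I pressed the red pad with the closed fingertips and kept it pressed. I pushed the arm down at about 60 mm/s and slowed near the stop. Then I let the pad rise and backed the tool away. The highest force I read was about 22 N, on the stop; force was read only at the end of each move call.

**Last checks:**
- **Level:** pressed at the stop, the fingertip was at z = 77 mm, against 78 mm expected. The bar end also sat within about 2 pixels of its predicted level position.
- **Pawl home:** in the scene view the pad was within 1 pixel of its predicted place with the pawl home, and about 9 pixels from the pressed place.
- **Robot clear:** the measured force was about 1 N, which is sensor noise, and the tool was well away from everything.

**Not confirmed:**
- **Top view:** the robot arm hid the rest in the final picture, so both the level and pawl checks come from the scene camera alone.
- **Press force:** it read about 2.5 N with the pad half down, below the 3.5 N or more stated for the spring. The pictures showed the pad sinking as planned.
- **Bystanders:** the ones in the last pictures looked undisturbed, but I did not measure them again.

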